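# Lay the drinking flask in its drying cradle and lock the keeper over it

## Task

Swing the keeper arm on the rusty cradle bracket fully aside, then take the steel flask off the draining rack and lay it in the cradle's V groove, about centred on the two saddles and with its neck towards the basin, letting it settle down in the groove before you let go. Then swing the keeper back across the flask as far as it goes. Leave the caddy of cutlery and the tumbler where they stand.

Things in the scene. Friction and masses are not known exactly. Their poses are not given: they have to be found in the camera images.
- flask_mid (a point): Steel flask, a round bottle 50 mm in diameter, 195 mm long, about 0.28 kg, lying on its side along the rack's middle wires, its axis 38 mm above the counter. The point is on its axis; its y axis runs along the flask to the neck. The straight 50 mm body spans y = -70 to +58 mm, then it narrows to a neck with a black cap 32 mm across.
- flask_mouth (a point): End of the flask's black cap, on its axis, 100 mm from flask_mid along the flask's y.
- rack: Steel wire draining rack, fixed, 150 by 200 mm; origin under its centre. Wires 8 mm thick, tops 18 mm above the counter, along its y: two middle ones at x = -16 and +16 mm carry the flask, outer ones at -75 and +75 mm; between them open space for fingers. Cross wires only at y = -100 and +100 mm.
- cradle: Rusty steel cradle bracket, fixed; origin under the centre of its base plate (150 by 150 by 8 mm). Its y axis runs along the groove, +y to the washbasin. Two V saddles 12 mm thick at y = -45 and +45 mm, free room for fingers between; their 45 degree arms open to 28 mm either side, tops 63 mm above the counter. A 14 mm pivot post stands at x = +55, y = -45 mm, 102 mm high.
- groove (a point): Where flask_mid belongs when the flask lies in both saddles: on the line of the groove, midway between the saddles, 70 mm above the counter (the axis height of the settled flask). Axes as the cradle's.
- keeper (a joint): Angle (rad) of the keeper, a flat bar on the pivot post, turning about the vertical. 0 (a stop): straight across the groove, pointing to the cradle's -x. Grows counter-clockwise from above; at 1.57 it points to the cradle's -y, clear of the groove; stop at 1.65. Stays where left (0.05 N m friction). Starts over the groove, 0 to 0.6. Underside 103 mm above the counter, 8 mm over a settled flask.
- keeper_knob (a point): Grip point of the keeper's upright black round knob, 18 mm in diameter, 100 mm from the pivot, 140 mm above the counter; the knob stands on the bar from 109 to 151 mm above the counter.
- caddy: White plastic caddy 75 by 110 by 100 mm with spoon, forks and scraper standing in it (to 160 mm high), loose bystander; origin under its centre.
- tumbler: White ceramic tumbler 68 mm in diameter, 90 mm tall, loose bystander; origin under its centre.
Not all that is in view belongs to the job. What is shaped like the cradle but orange or red is not meant.

How it is judged:
By the outcome, as a careful person would: the job done as asked, in the order asked, and still so for the second after the job is handed in, with the robot touching nothing.
It also fails if it takes over 72 s, if anything falls off the work surface, if the arm or the gripper's body presses on something with over 40 N, if the wrist force passes 120 N, or if a joint passes its speed limit or range.

## Robot

A 7-joint arm with a two-finger parallel gripper is mounted at the origin on the work surface. World frame = base frame: x ahead of the robot, y to its left, z up, the work surface at z = 0. Lengths are in m, angles in rad, forces in N, time in s.
With the tool pointing down it reaches from about 0.4 to 0.85 m from the base axis. Payload 4.4 kg.
Tool frame: the origin (TCP) lies at the very end of the fingers, on their centre line; the grasp point (between the pads) lies r.grip_point_offset behind it (r.grip_point_offset is the distance from the TCP to the grasp point, in m); z points along the fingers, y is the line along which they close (so a half turn about z gives the same grasp; the last joint's range is limited). The gripper opens to 94 mm and grips with 3 to 60 N. Pads are 16 mm wide; open, the fingers measure 119 mm over their backs; the gripper's body (75 mm by 177 mm) begins 78 mm behind the grasp point.
Start: joints at [-1.368, 0.628, 0.038, 1.517, -0.027, 0.996, -0.02], TCP at [0.173, 0.627, 0.205] pointing down, gripper open.
Joint ranges: [-3.06, 3.06], [-0.37, 2.12], [-1.25, 1.32], [0.18, 2.47], [-1.1, 4.24], [0.23, 1.98], [-2.94, 2.94]. Speed limits (rad/s): [2.57, 2.57, 3.14, 3.14, 3.14, 3.14, 3.14].

## Interface

Orientations are given as a unit quaternion [x, y, z, w].
In Python, from station import r, imaging, job_done, nets gives the robot as it stands.
- The arm moves only by the tool jog_arm, never from a script. Its argument "moves" is a list of rows, each an object of numbers: "dx", "dy", "dz": the shift along the world's x, y, z in cm; "rx", "ry", "rz": the turn, a rotation vector about the world's x, y, z in degrees; "gripper": the finger opening in cm, from 0 to 9.4. A call has 1 to 10 rows; each row shifts and turns the commanded pose from where the row before left it; what a row does not reach is not made up. A row lasts 1/12 s, in which the tool goes at most 41.7 mm and 7.16 degrees, less where a joint would pass 70% of its speed; a pose out of reach is approached as far as the arm can. A call is refused whole if a number of a shift passes 4.17 or a number of a turn 7.16, either way. A call with a gripper value outside its range is refused whole. The fingers move at their own pace and stop on an object; "newtons" is the grip in N (left out, the last holds). Time passes only in rows, so rows that do not move let the fingers close. It gives the time, the measured TCP pose, the force, the opening and the grip force at its end, in the units of the state.
- r.observe(): the state, without advancing time (a new reading comes with each control period).
- imaging.grab_frame(name): name is "scene" or "side" or "wrist"; returns (picture, depth): 480x640x3 uint8, red, green, blue; 480x640 float32, m along the optical axis (not along the pixel's ray), 0 where there is no reading.
- imaging.camera_info(name): a dict with "camera_matrix" (3x3 intrinsics, pixels), "position" and "orientation" of the camera in the world. Camera axes: x right, y up, looking along -z (the intrinsics and any distortion apply to the point x, -y, -z); pixel columns grow to the right and rows downward; lengths in m; the calibration is good to about 2 mm. A picture is of the moment at which its call begins: read the wrist's pose just before it. camera_info takes no time and is no camera call; for the wrist camera it gives the pose at the moment of the call.
- job_done(): hands the job in; it is judged then, once.
Trained networks look in the newest picture that a camera, given by its name, has taken for a name from the list of things; names that differ only in an ending like _2 or _b are one class to them, and where a whole thing is asked for, a point or a joint stands for the part that bears it (a point fixed in the world has none). Each returns a list of dicts, best first, with "score" (0 to 1); they miss things now and then, are a little off and sometimes report something else, mostly with a low value. They report only what shows in the picture. A call takes as long as a camera call. They do not tell look-alikes from the thing itself.
- nets.find_in(camera, target): "location" ([row, column] as shares, 0 to 1, of the picture: columns of its width, rows of its height, amid what is visible of it).
- nets.regions_of(camera, target): "mask" (480x640 bool, what is visible of it) and "location" ([row, column] as shares, 0 to 1, of the picture: columns of its width, rows of its height, amid what is visible of it).
- nets.spot_point(camera, target): "location" ([row, column] as shares, 0 to 1, of the picture: columns of its width, rows of its height: a listed point, or the origin of a listed thing).
The state is a dict: "time": time; "joint_pos": joint angles; "qd": joint speeds; "tau": joint torques, N m; "tool_pos": TCP position; "orientation": TCP orientation; "force": force on the tool from outside, world axes, zero at the start; "wrist_torque": the same for the moment, N m; "gripper_width": opening from 0.0 (shut) to 1.0 (fully open); "finger_force": force on a finger pad.
Only numpy, scipy, OpenCV 4.12 (cv2) and the standard library are available. Lean on these libraries where they do the work, as an engineer would, in place of code of your own. Each camera call takes 0.05 s, during which the arm holds its last target. There are 200 camera calls.

## Working session

There is one attempt and no reset: what is moved stays moved. The work goes in short steps, Python scripts to look and compute and a tool call to move; the robot and the scene stay as the last step left them, time stands still between calls to the robot, and variables do not carry over. Pictures are saved under pics/ and viewed, at most 10 in all, crops included, and the job is handed in when it is done.

Besides the shell and the picture viewer there is one more tool, called after "Request:" in YAML: its name, and indented under it one key for each argument. jog_arm: Moves the arm, as the interface text tells. Its arguments: {"type":"object","properties":{"moves":{"type":"array"},"newtons":{"type":"number"}},"required":["moves"]}

```bash
mkdir -p pics
cat > h.py <<'E'
import numpy as np,cv2
from scipy.spatial.transform import Rotation as R
from station import r, imaging, job_done, nets
def w(info,row,col,d):
    K=np.array(info["camera_matrix"]);p=np.array([(col-K[0,2])/K[0,0]*d,-(row-K[1,2])/K[1,1]*d,-d])
    return R.from_quat(info["orientation"]).apply(p)+info["position"]
def cloud(info,D):
    K=np.array(info["camera_matrix"]);v,u=np.mgrid[:480,:640]
    P=np.stack([(u-K[0,2])/K[0,0]*D,-(v-K[1,2])/K[1,1]*D,-D],-1)
    return (P.reshape(-1,3)@R.from_quat(info["orientation"]).as_matrix().T+info["position"]).reshape(480,640,3)
def ray(info,row,col,z):
    a=w(info,row,col,1.);o=np.array(info["position"]);return o+(a-o)*(z-o[2])/(a[2]-o[2])
E
cat > a.py <<'E'
from h import *
s=r.observe();print(s,r.grip_point_offset)
ims=[]
for c in ["scene","side"]:
    im,D=imaging.grab_frame(c);i=imaging.camera_info(c);print(c,i)
    np.savez(c+".npz",im=im,D=D)
    C=cloud(i,D)
    for t in ["flask_mid","flask_mouth","rack","cradle","groove","keeper_knob","caddy","tumbler"]:
        for q in nets.spot_point(c,t)[:3]:
            a,b=q["location"];a*=480;b*=640
            z={"flask_mid":.038,"flask_mouth":.038,"groove":.07,"keeper_knob":.14}.get(t,0)
            print(t,round(q["score"],2),int(a),int(b),ray(i,a,b,z).round(3),C[min(int(a),479),min(int(b),639)].round(3))
    cv2.imwrite(f"pics/{c}.png",im[:,:,::-1])
E
python3 a.py
```

```text
{'time': 0.0, 'joint_pos': array([-1.3678108 ,  0.62931046,  0.03846286,  1.51832217, -0.02695834,
        0.99630043, -0.01996499]), 'qd': array([ 2.17444207e-03,  9.21706247e-04, -2.99433183e-04, -5.13137236e-04,
        5.48496535e-04, -8.46886109e-05, -2.14983592e-04]), 'tau': array([ 5.16832461e-04, -5.49715555e+01,  1.14352148e+00, -1.86626905e+01,
       -5.23284276e-02,  2.35602533e-02,  1.75213167e-04]), 'tool_pos': array([0.17243971, 0.62604207, 0.2045923 ]), 'orientation': array([ 1.33967806e-01,  9.90985266e-01, -9.06791707e-04, -8.80764284e-05]), 'force': array([-0.37760661, -0.78624875, -0.25843216]), 'wrist_torque': array([-0.01650753,  0.00047267, -0.02809107]), 'finger_force': 0.0, 'gripper_width': 1.0002003667859627} 0.0188
scene {'camera_matrix': array([[495.83346212,   0.        , 315.32608497],
       [  0.        , 495.83346212, 237.60398056],
       [  0.        ,   0.        ,   1.        ]]), 'position': array([ 0.98389239, -0.45452581,  1.13190754]), 'orientation': array([0.26061672, 0.10085014, 0.35350282, 0.89271716])}
flask_mid 0.6 282 221 [ 0.432 -0.199 
[... 1291 characters left out ...]
.061]
flask_mouth 0.83 217 355 [ 0.435 -0.111  0.038] [ 0.437 -0.106  0.042]
cradle 0.91 288 285 [0.597 0.129 0.   ] [0.587 0.176 0.055]
cradle 0.91 307 381 [ 0.365  0.172 -0.   ] [0.366 0.176 0.007]
cradle 0.68 404 436 [0.259 0.403 0.   ] [0.263 0.408 0.008]
groove 0.88 269 282 [0.598 0.133 0.07 ] [0.615 0.07  0.007]
groove 0.82 286 383 [0.365 0.169 0.07 ] [0.363 0.133 0.031]
groove 0.57 387 444 [0.257 0.408 0.07 ] [0.244 0.371 0.009]
keeper_knob 0.66 255 405 [0.321 0.138 0.14 ] [0.321 0.131 0.134]
keeper_knob 0.58 228 305 [0.55  0.064 0.14 ] [0.552 0.053 0.133]
caddy 0.82 214 244 [ 0.761 -0.149  0.   ] [ 0.743 -0.087  0.054]
tumbler 0.7 180 284 [ 0.672 -0.328  0.   ] [ 0.669 -0.312  0.014]
```

View pics/scene.png

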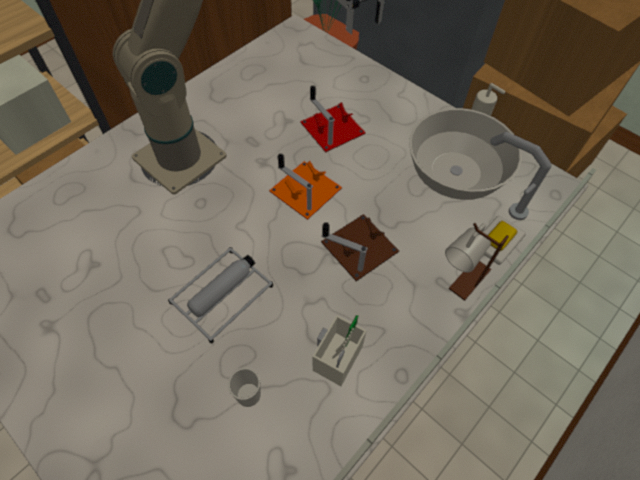

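View pics/side.png

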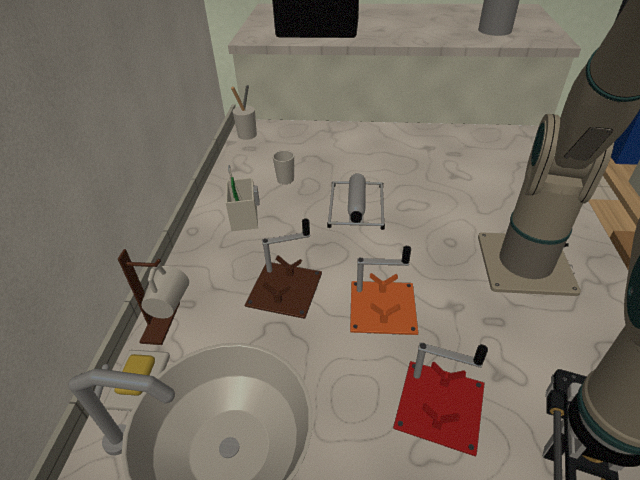

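Candidates for the cradle in scene (row, col) are red (127,328), orange (190,307) and rusty brown (245,360). I choose the brown one. The flask is at (288,220) with its cap at (260,252), towards the basin. Next I'll measure the poses and check a close crop.

```bash
cat > b.py <<'E'
from h import *
for c in ["scene","side"]:
    im,D=imaging.grab_frame(c);i=imaging.camera_info(c);C=cloud(i,D)
    m=max(nets.regions_of(c,"flask_mid"),key=lambda q:q["score"]);P=C[m["mask"]];print(c,"flask",m["score"],len(P))
    P=P[(P[:,2]>.042)&(P[:,2]<.08)]
    q=P[:,:2];mu=q.mean(0);_,_,V=np.linalg.svd(q-mu);d=V[0]*np.sign(V[0,1]);t=(q-mu)@d;n=(q-mu)@[d[1],-d[0]]
    print(mu,"ang",np.degrees(np.arctan2(d[1],d[0])),"t",np.percentile(t,[0.5,99.5]),"n",np.percentile(n,[1,99]),"z",np.percentile(P[:,2],98))
    # cradle
    X=C.reshape(-1,3);rgb=im.reshape(-1,3).astype(int)
    near=(np.hypot(X[:,0]-.595,X[:,1]-.133)<.13)
    red=(rgb[:,0]>rgb[:,2]*1.35)&near&(X[:,2]>-.01)
    pl=X[red&(X[:,2]<.02)];rc=cv2.minAreaRect((pl[:,:2]*1000).astype(np.float32));print("plate",rc)
    hi=X[red&(X[:,2]>.045)&(X[:,2]<.075)];print("arms",len(hi),hi[:,:2].round(3)[::max(1,len(hi)//12)].tolist())
    up=X[near&(X[:,2]>.1)&(X[:,2]<.125)];print("bar",len(up),up.mean(0),cv2.minAreaRect((up[:,:2]*1000).astype(np.float32)))
    kn=X[near&(X[:,2]>.126)&(X[:,2]<.17)];print("knob",len(kn),kn.mean(0),kn.min(0),kn.max(0))
    for t in ["caddy","tumbler"]:
        m=nets.regions_of(c,t)
        if m: p=C[m[0]["mask"]];print(t,np.percentile(p,2,0),np.percentile(p,98,0))
    if c=="scene": cv2.imwrite("pics/crop1.png",cv2.resize(im[190:300,290:420,::-1],None,fx=5,fy=5))
E
python3 b.py
```

```text
scene flask 0.71 1524
[ 0.44444324 -0.20971668] ang 90.87712547392583 t [-0.08735262  0.1048131 ] n [-0.02572093  0.01801003] z 0.06573138204618038
plate ((601.8215942382812, 133.00685119628906), (151.38124084472656, 150.85801696777344), 80.0662841796875)
arms 115 [[0.577, 0.186], [0.583, 0.179], [0.586, 0.175], [0.593, 0.183], [0.6, 0.184], [0.624, 0.179], [0.625, 0.169], [0.629, 0.169], [0.63, 0.167], [0.57, 0.098], [0.617, 0.086], [0.625, 0.089], [0.617, 0.079]]
bar 289 [0.60256637 0.06225677 0.10972974] ((600.9557495117188, 63.18354415893555), (115.05532836914062, 19.068359375), 19.599775314331055)
knob 78 [0.55544437 0.04463506 0.14411372] [0.54536831 0.0366265  0.12649853] [0.56360992 0.05525487 0.15423569]
caddy [ 7.17549565e-01 -1.94311174e-01  5.82731746e-04] [ 0.80834463 -0.07724925  0.15686848]
tumbler [ 0.6422188  -0.36538379  0.00071235] [ 0.70361527 -0.30497414  0.09205175]
side flask 0.57 682
[ 0.4363541  -0.18549553] ang 89.88864681523714 t [-0.09939216  0.0829087 ] n [-0.02168638  0.02246716] z 0.06448748542973595
plate ((599.9069213867188, 129.49215698242188), (158.2582550048828, 151.07350158691406), 80.552978515625)
arms 186 [[0.619, 0.078], [0.623, 0.087], [0.605, 0.08], [0.564, 0.089], [0.609, 0.089], [0.568, 0.098], [0.638, 0.173], [0.634, 0.175], [0.623, 0.172], [0.62, 0.17], [0.596, 0.172], [0.584, 0.185], [0.584, 0.187]]
bar 286 [0.59793292 0.06396562 0.10917943] ((599.4431762695312, 62.15198516845703), (115.08859252929688, 20.727039337158203), 17.928955078125)
knob 84 [0.55156984 0.04976222 0.14181317] [0.54331272 0.03798479 0.12613618] [0.56027726 0.05808466 0.15370037]
caddy [ 0.71189804 -0.19376322  0.00497426] [ 0.80321567 -0.07428226  0.1548937 ]
tumbler [ 0.64034478 -0.36833488  0.00608355] [ 0.69798817 -0.30270595  0.08980016]
```

View pics/crop1.png

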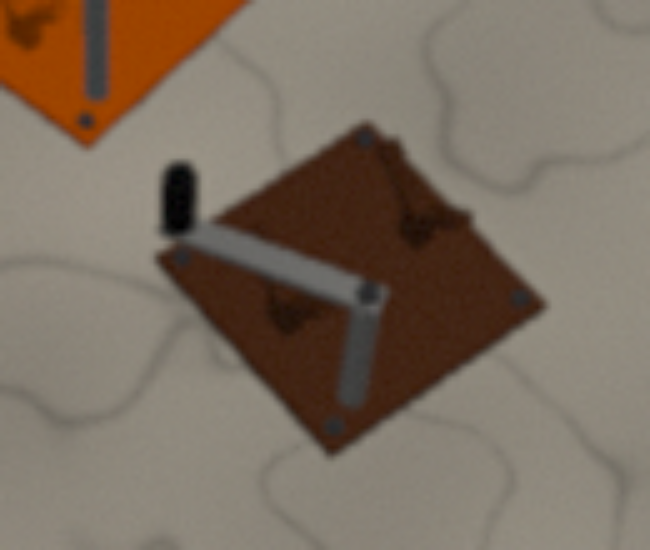

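The crop confirms the brown bracket, with the post at crop (350,400), the bar and the black knob at (180,200). The cradle centre is about (0.601,0.132) with yaw −9.7°. The post is about (0.648,0.078), the knob (0.553,0.047), and the keeper angle about 0.49 rad, all consistent with the given sizes. I'll move above the knob, with the fingers closing along its tangent.

Request:
jog_arm:
  moves:
    - {"dx": 1.9, "dy": -2.9, "dz": 0.3, "rz": -7.1, "gripper": 5}
    - {"dx": 1.9, "dy": -2.9, "dz": 0.3, "rz": -7.1}
    - {"dx": 1.9, "dy": -2.9, "dz": 0.3, "rz": -7.1}
    - {"dx": 1.9, "dy": -2.9, "dz": 0.3, "rz": -7.1}
    - {"dx": 1.9, "dy": -2.9, "dz": 0.3, "rz": -7.1}
    - {"dx": 1.9, "dy": -2.9, "dz": 0.3, "rz": -7.1}
    - {"dx": 1.9, "dy": -2.9, "dz": 0.3, "rz": -7.1}
    - {"dx": 1.9, "dy": -2.9, "dz": 0.3, "rz": -7.1}
    - {"dx": 1.9, "dy": -2.9, "dz": 0.3, "rz": -7.1}
    - {"dx": 1.9, "dy": -2.9, "dz": 0.3, "rz": -7.1}

```text
invalid input
```

Request:
jog_arm:
  moves:
    - {"dx": 1.9, "dy": -2.9, "dz": 0.3, "rz": -7.1}
    - {"dx": 1.9, "dy": -2.9, "dz": 0.3, "rz": -7.1}
    - {"dx": 1.9, "dy": -2.9, "dz": 0.3, "rz": -7.1}
    - {"dx": 1.9, "dy": -2.9, "dz": 0.3, "rz": -7.1}
    - {"dx": 1.9, "dy": -2.9, "dz": 0.3, "rz": -7.1}
    - {"dx": 1.9, "dy": -2.9, "dz": 0.3, "rz": -7.1}
    - {"dx": 1.9, "dy": -2.9, "dz": 0.3, "rz": -7.1}
    - {"dx": 1.9, "dy": -2.9, "dz": 0.3, "rz": -7.1}
    - {"dx": 1.9, "dy": -2.9, "dz": 0.3, "rz": -7.1}
    - {"dx": 1.9, "dy": -2.9, "dz": 0.3, "rz": -7.1}

```text
invalid input
```

Request:
jog_arm:
  moves:
    - {"dx": 1.9, "dy": -2.9, "dz": 0.3, "rx": 0, "ry": 0, "rz": -7.1, "gripper": 5}
  newtons: 10

```text
time: 1.38
tool_pos: [0.1856, 0.6024, 0.2075]
orientation: [0.191, 0.982, 0.002, -0.003]
force: [0.5, 0.3, 0.3]
gripper_width: 0.962
finger_force: 0.0
```

Request:
jog_arm:
  moves:
    - {"dx": 1.9, "dy": -2.9, "dz": 0.3, "rz": -7.1, "gripper": 5}
    - {"dx": 1.9, "dy": -2.9, "dz": 0.3, "rz": -7.1, "gripper": 5}
    - {"dx": 1.9, "dy": -2.9, "dz": 0.3, "rz": -7.1, "gripper": 5}
    - {"dx": 1.9, "dy": -2.9, "dz": 0.3, "rz": -7.1, "gripper": 5}
    - {"dx": 1.9, "dy": -2.9, "dz": 0.3, "rz": -7.1, "gripper": 5}
    - {"dx": 1.9, "dy": -2.9, "dz": 0.3, "rz": -7.1, "gripper": 5}
    - {"dx": 1.9, "dy": -2.9, "dz": 0.3, "rz": -7.1, "gripper": 5}
    - {"dx": 1.9, "dy": -2.9, "dz": 0.3, "rz": -7.1, "gripper": 5}
    - {"dx": 1.9, "dy": -2.9, "dz": 0.3, "rz": -7.1, "gripper": 5}
    - {"dx": 1.9, "dy": -2.9, "dz": 0.3, "rz": -7.1, "gripper": 5}
  newtons: 10

```text
invalid input
```

Request:
jog_arm:
  moves:
    - {"dx": 1.9, "dy": -2.9, "dz": 0.3, "rx": 0, "ry": 0, "rz": -7.1, "gripper": 5}
    - {"dx": 1.9, "dy": -2.9, "dz": 0.3, "rx": 0, "ry": 0, "rz": -7.1, "gripper": 5}
    - {"dx": 1.9, "dy": -2.9, "dz": 0.3, "rx": 0, "ry": 0, "rz": -7.1, "gripper": 5}
    - {"dx": 1.9, "dy": -2.9, "dz": 0.3, "rx": 0, "ry": 0, "rz": -7.1, "gripper": 5}
    - {"dx": 1.9, "dy": -2.9, "dz": 0.3, "rx": 0, "ry": 0, "rz": -7.1, "gripper": 5}
    - {"dx": 1.9, "dy": -2.9, "dz": 0.3, "rx": 0, "ry": 0, "rz": -7.1, "gripper": 5}
    - {"dx": 1.9, "dy": -2.9, "dz": 0.3, "rx": 0, "ry": 0, "rz": -7.1, "gripper": 5}
    - {"dx": 1.9, "dy": -2.9, "dz": 0.3, "rx": 0, "ry": 0, "rz": -7.1, "gripper": 5}
    - {"dx": 1.9, "dy": -2.9, "dz": 0.3, "rx": 0, "ry": 0, "rz": -7.1, "gripper": 5}
    - {"dx": 1.9, "dy": -2.9, "dz": 0.3, "rx": 0, "ry": 0, "rz": -7.1, "gripper": 5}

```text
time: 2.22
tool_pos: [0.3823, 0.3064, 0.239]
orientation: [0.73, 0.683, 0.0, -0.0]
force: [1.4, 0.2, -0.3]
gripper_width: 0.534
finger_force: 0.0
```

Request:
jog_arm:
  moves:
    - {"dx": 1.9, "dy": -2.9, "dz": 0.3, "rx": 0, "ry": 0, "rz": -7.1, "gripper": 5}
    - {"dx": 1.9, "dy": -2.9, "dz": 0.3, "rx": 0, "ry": 0, "rz": -7.1, "gripper": 5}
    - {"dx": 1.9, "dy": -2.9, "dz": 0.3, "rx": 0, "ry": 0, "rz": -7.1, "gripper": 5}
    - {"dx": 1.9, "dy": -2.9, "dz": 0.3, "rx": 0, "ry": 0, "rz": -7.1, "gripper": 5}
    - {"dx": 1.9, "dy": -2.9, "dz": 0.3, "rx": 0, "ry": 0, "rz": -7.1, "gripper": 5}
    - {"dx": 1.9, "dy": -2.9, "dz": 0.3, "rx": 0, "ry": 0, "rz": -7.1, "gripper": 5}
    - {"dx": 1.9, "dy": -2.9, "dz": 0.3, "rx": 0, "ry": 0, "rz": -7.1, "gripper": 5}
    - {"dx": 1.9, "dy": -2.9, "dz": 0.3, "rx": 0, "ry": 0, "rz": -7.1, "gripper": 5}
    - {"dx": 1.9, "dy": -2.9, "dz": 0.3, "rx": 0, "ry": 0, "rz": -7.1, "gripper": 5}
    - {"dx": 0, "dy": 0, "dz": 0, "rx": 0, "ry": 0, "rz": 0, "gripper": 5}

```text
time: 3.05
tool_pos: [0.556, 0.039, 0.2668]
orientation: [0.982, 0.189, 0.002, 0.003]
force: [0.9, -0.4, 0.5]
gripper_width: 0.533
finger_force: 0.0
```

```bash
cat > c.py <<'E'
from h import *
s=r.observe();print(s["tool_pos"],s["joint_pos"].round(2));Rm=R.from_quat(s["orientation"]).as_matrix();print("tooly",np.degrees(np.arctan2(Rm[1,1],Rm[0,1])),"z",Rm[:,2].round(3))
i=imaging.camera_info("wrist");im,D=imaging.grab_frame("wrist");C=cloud(i,D);X=C.reshape(-1,3)
print(i["position"])
up=(X[:,2]>.1)&(X[:,2]<.16)&(np.hypot(X[:,0]-.6,X[:,1]-.1)<.15)
kn=X[up&(X[:,2]>.13)];bar=X[up&(X[:,2]<.118)]
if len(kn): print("knob",len(kn),np.median(kn,0),np.percentile(kn,2,0),np.percentile(kn,98,0))
if len(bar): print("bar",len(bar),cv2.minAreaRect((bar[:,:2]*1000).astype(np.float32)))
for q in nets.spot_point("wrist","keeper_knob")[:2]:
    a,b=q["location"];print(q["score"],a*480,b*640,ray(i,a*480,b*640,.14))
cv2.imwrite("pics/w1.png",im[:,:,::-1])
E
python3 c.py
```

```text
[0.55602284 0.0389802  0.26678243] [-0.62  0.52  0.78  1.72 -0.41  1.06 -0.9 ]
tooly -68.16199025815672 z [ 0.005 -0.006 -1.   ]
[0.61577675 0.06539663 0.44635674]
knob 580 [0.55399164 0.04593532 0.15068981] [0.54478818 0.03758552 0.13250841] [0.56090422 0.05379919 0.1524416 ]
bar 2777 ((604.57470703125, 63.082664489746094), (105.21050262451172, 16.566905975341797), 18.67624855041504)
0.65 224.112 313.408 [0.5574585  0.04619013 0.14      ]
```

View pics/w1.png

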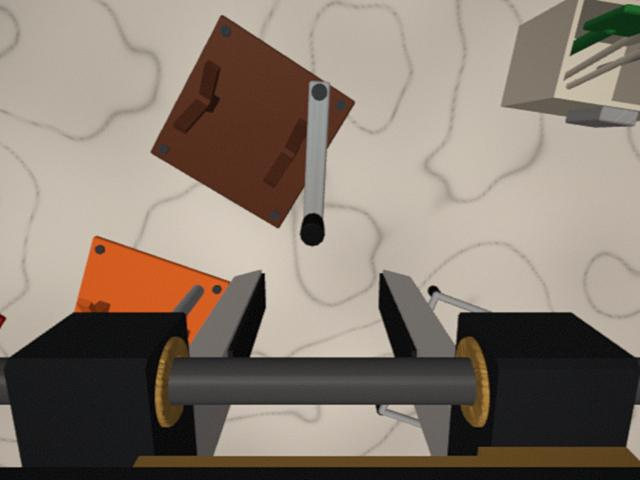

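The wrist view shows the bar from the post at (319,92) to the knob at (312,229), above the brown plate. It agrees with the earlier measurement. I'll descend around the knob and grip it lightly.

Request:
jog_arm:
  moves:
    - {"dx": -0.3, "dy": 0.7, "dz": -3, "rx": 0, "ry": 0, "rz": -3.5, "gripper": 5}
    - {"dx": 0, "dy": 0, "dz": -3.5, "rx": 0, "ry": 0, "rz": 0, "gripper": 5}
    - {"dx": 0, "dy": 0, "dz": -3.5, "rx": 0, "ry": 0, "rz": 0, "gripper": 5}
    - {"dx": 0, "dy": 0, "dz": -3.5, "rx": 0, "ry": 0, "rz": 0, "gripper": 5}
    - {"dx": 0, "dy": 0, "dz": -1.0, "rx": 0, "ry": 0, "rz": 0, "gripper": 5}
    - {"dx": 0, "dy": 0, "dz": 0, "rx": 0, "ry": 0, "rz": 0, "gripper": 1.5}
    - {"dx": 0, "dy": 0, "dz": 0, "rx": 0, "ry": 0, "rz": 0, "gripper": 1.5}
    - {"dx": 0, "dy": 0, "dz": 0, "rx": 0, "ry": 0, "rz": 0, "gripper": 1.5}
    - {"dx": 0, "dy": 0, "dz": 0, "rx": 0, "ry": 0, "rz": 0, "gripper": 1.5}
    - {"dx": 0, "dy": 0, "dz": 0, "rx": 0, "ry": 0, "rz": 0, "gripper": 1.5}
  newtons: 10

```text
time: 3.98
tool_pos: [0.5509, 0.0537, 0.1222]
orientation: [0.986, 0.166, 0.002, 0.0]
force: [-0.2, -0.0, -0.4]
gripper_width: 0.216
finger_force: 0.2
```

Request:
jog_arm:
  moves:
    - {"dx": 0, "dy": 0, "dz": 0, "rx": 0, "ry": 0, "rz": 0, "gripper": 1.5}
    - {"dx": 0.38, "dy": -1.18, "dz": 0, "rx": 0, "ry": 0, "rz": 7.1, "gripper": 1.5}
    - {"dx": 0.53, "dy": -1.12, "dz": 0, "rx": 0, "ry": 0, "rz": 7.1, "gripper": 1.5}
    - {"dx": 0.66, "dy": -1.05, "dz": 0, "rx": 0, "ry": 0, "rz": 7.1, "gripper": 1.5}
    - {"dx": 0.78, "dy": -0.96, "dz": 0, "rx": 0, "ry": 0, "rz": 7.1, "gripper": 1.5}
    - {"dx": 0.9, "dy": -0.85, "dz": 0, "rx": 0, "ry": 0, "rz": 7.1, "gripper": 1.5}
    - {"dx": 1.0, "dy": -0.74, "dz": 0, "rx": 0, "ry": 0, "rz": 7.1, "gripper": 1.5}
    - {"dx": 1.08, "dy": -0.6, "dz": 0, "rx": 0, "ry": 0, "rz": 7.1, "gripper": 1.5}
    - {"dx": 1.14, "dy": -0.47, "dz": 0, "rx": 0, "ry": 0, "rz": 7.1, "gripper": 1.5}
    - {"dx": 0, "dy": 0, "dz": 0, "rx": 0, "ry": 0, "rz": 0, "gripper": 1.5}
  newtons: 10

```text
time: 4.82
tool_pos: [0.6165, -0.0175, 0.1217]
orientation: [0.788, 0.616, 0.001, 0.001]
force: [-0.5, -0.4, 6.7]
gripper_width: 0.192
finger_force: 10.0
```

Request:
jog_arm:
  moves:
    - {"dx": 1.2, "dy": -0.33, "dz": 0, "rx": 0, "ry": 0, "rz": 7, "gripper": 1.5}
    - {"dx": 1.1, "dy": -0.15, "dz": 0, "rx": 0, "ry": 0, "rz": 7, "gripper": 1.5}
    - {"dx": 0.3, "dy": 0, "dz": 0, "rx": 0, "ry": 0, "rz": 0, "gripper": 1.5}
    - {"dx": 0, "dy": 0, "dz": 0, "rx": 0, "ry": 0, "rz": 0, "gripper": 1.5}
  newtons: 10

```text
time: 5.15
tool_pos: [0.6383, -0.022, 0.1214]
orientation: [0.709, 0.705, -0.002, -0.001]
force: [-5.5, -1.6, 8.8]
gripper_width: 0.189
finger_force: 10.0
```

Request:
jog_arm:
  moves:
    - {"dx": 0, "dy": 0, "dz": 0, "rx": 0, "ry": 0, "rz": 0, "gripper": 5}
    - {"dx": 0, "dy": 0, "dz": 0, "rx": 0, "ry": 0, "rz": 0, "gripper": 5}
    - {"dx": 0, "dy": 0, "dz": 3.5, "rx": 0, "ry": 0, "rz": 0, "gripper": 7.4}
    - {"dx": 0, "dy": 0, "dz": 3.5, "rx": 0, "ry": 0, "rz": 0, "gripper": 7.4}
    - {"dx": 0, "dy": 0, "dz": 3.5, "rx": 0, "ry": 0, "rz": 0, "gripper": 7.4}
    - {"dx": -2.5, "dy": -2.5, "dz": 2, "rx": 0, "ry": 0, "rz": 0, "gripper": 7.4}
    - {"dx": -2.5, "dy": -2.8, "dz": 0, "rx": 0, "ry": 0, "rz": 0, "gripper": 7.4}
    - {"dx": -2.5, "dy": -2.8, "dz": 0, "rx": 0, "ry": 0, "rz": 0, "gripper": 7.4}
    - {"dx": -2.5, "dy": -2.8, "dz": 0, "rx": 0, "ry": 0, "rz": 0, "gripper": 7.4}
    - {"dx": -2.5, "dy": -2.8, "dz": 0, "rx": 0, "ry": 0, "rz": 0, "gripper": 7.4}

```text
time: 5.98
tool_pos: [0.514, -0.1581, 0.2456]
orientation: [0.708, 0.706, 0.0, 0.0]
force: [0.3, -0.5, 0.3]
gripper_width: 0.782
finger_force: 0.0
```

Request:
jog_arm:
  moves:
    - {"dx": -2.5, "dy": -2.8, "dz": 0, "rx": 0, "ry": 0, "rz": 0, "gripper": 7.4}
    - {"dx": -2.5, "dy": -3, "dz": 0, "rx": 0, "ry": 0, "rz": 0, "gripper": 7.4}
    - {"dx": -2.5, "dy": -3.3, "dz": 0, "rx": 0, "ry": 0, "rz": 0, "gripper": 7.4}
    - {"dx": 0, "dy": 0, "dz": 0, "rx": 0, "ry": 0, "rz": 0, "gripper": 7.4}
    - {"dx": 0, "dy": 0, "dz": 0, "rx": 0, "ry": 0, "rz": 0, "gripper": 7.4}

```text
time: 6.4
tool_pos: [0.4387, -0.2506, 0.2458]
orientation: [0.71, 0.704, 0.0, 0.0]
force: [-0.9, 0.3, 0.1]
gripper_width: 0.784
finger_force: 0.0
```

```bash
cat > d.py <<'E'
from h import *
s=r.observe();print(s["time"],s["tool_pos"],s["joint_pos"].round(2));Rm=R.from_quat(s["orientation"]).as_matrix();print("tooly",np.degrees(np.arctan2(Rm[1,1],Rm[0,1])),"z",Rm[:,2].round(3))
i=imaging.camera_info("wrist");im,D=imaging.grab_frame("wrist");C=cloud(i,D);X=C.reshape(-1,3)
m=nets.regions_of("wrist","flask_mid")
for q in m[:1]:
    P=C[q["mask"]];P=P[(P[:,2]>.045)&(P[:,2]<.075)];p=P[:,:2];mu=p.mean(0);_,_,V=np.linalg.svd(p-mu);d=V[0]*np.sign(V[0,1]);t=(p-mu)@d;n=(p-mu)@[d[1],-d[0]]
    print(q["score"],mu,"ang",np.degrees(np.arctan2(d[1],d[0])),"ends",mu+d*np.percentile(t,.5),mu+d*np.percentile(t,99.5),"n",np.percentile(n,[1,99]),"z",np.percentile(P[:,2],98))
    T=P[P[:,2]>np.percentile(P[:,2],98)-.0015];print("crest",T.mean(0))
for t in ["flask_mouth","flask_mid"]:
  for q in nets.spot_point("wrist",t)[:1]:
    a,b=q["location"];print(t,q["score"],a*480,b*640,ray(i,a*480,b*640,.038))
near=(X[:,0]>.3)&(X[:,0]<.6)&(X[:,1]>-.35)&(X[:,1]<-.05)&(X[:,2]>.008)&(X[:,2]<.03)
print("rack",np.percentile(X[near],[1,99],0))
cv2.imwrite("pics/w2.png",im[:,:,::-1])
E
python3 d.py
```

```text
6.4 [ 0.43873325 -0.25056593  0.24576104] [ 0.19  0.39  0.38  1.87 -0.18  0.91  0.65]
tooly -0.5153458357206826 z [ 0. -0. -1.]
0.91 [ 0.43667548 -0.20141602] ang 90.77678458915578 ends [ 0.4379691 -0.2968276] [ 0.43539463 -0.10694607] n [-0.02319149  0.02309283] z 0.06390353246475285
crest [ 0.43682821 -0.21377914  0.06316984]
flask_mouth 0.64 39.024 317.888 [ 0.43637055 -0.10455324  0.038     ]
flask_mid 0.57 160.512 321.92 [ 0.43881887 -0.20467162  0.038     ]
rack [[ 0.3576529  -0.31588828  0.0134021 ]
 [ 0.51564554 -0.10883435  0.01964719]]
```

View pics/w2.png

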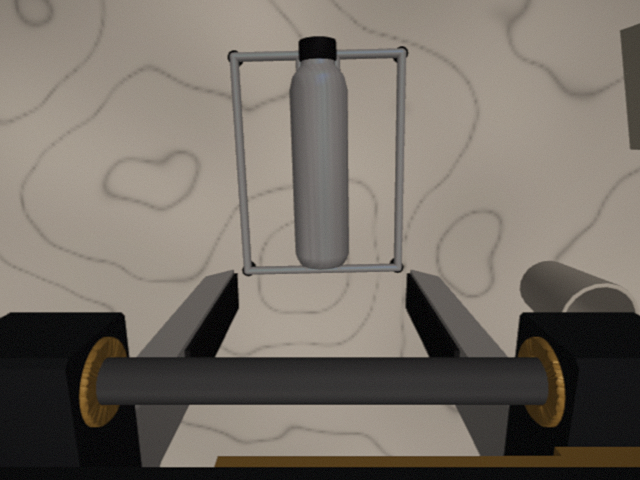

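The flask is centred on the rack with its cap at (318,48), pointing to +y. Its mid is about (0.437,−0.204) and its axis is at 90.8°. I'll descend and grip.

Request:
jog_arm:
  moves:
    - {"dx": -0.1, "dy": 2.35, "dz": -2, "rx": 0, "ry": 0, "rz": 1.3, "gripper": 7.4}
    - {"dx": -0.1, "dy": 2.3, "dz": -2, "rx": 0, "ry": 0, "rz": 0, "gripper": 7.4}
    - {"dx": 0, "dy": 0, "dz": -3.4, "rx": 0, "ry": 0, "rz": 0, "gripper": 7.4}
    - {"dx": 0, "dy": 0, "dz": -3.4, "rx": 0, "ry": 0, "rz": 0, "gripper": 7.4}
    - {"dx": 0, "dy": 0, "dz": -3.4, "rx": 0, "ry": 0, "rz": 0, "gripper": 7.4}
    - {"dx": 0, "dy": 0, "dz": -3.4, "rx": 0, "ry": 0, "rz": 0, "gripper": 7.4}
    - {"dx": 0, "dy": 0, "dz": -2.4, "rx": 0, "ry": 0, "rz": 0, "gripper": 7.4}
    - {"dx": 0, "dy": 0, "dz": -1.5, "rx": 0, "ry": 0, "rz": 0, "gripper": 7.4}
    - {"dx": 0, "dy": 0, "dz": -0.9, "rx": 0, "ry": 0, "rz": 0, "gripper": 7.4}
    - {"dx": 0, "dy": 0, "dz": 0, "rx": 0, "ry": 0, "rz": 0, "gripper": 7.4}
  newtons: 25

```text
time: 7.43
tool_pos: [0.4379, -0.2008, 0.0198]
orientation: [0.699, 0.715, -0.0, -0.002]
force: [0.5, 0.7, 0.5]
gripper_width: 0.788
finger_force: 0.0
```

Request:
jog_arm:
  moves:
    - {"dx": 0, "dy": 0, "dz": 0, "rx": 0, "ry": 0, "rz": 0, "gripper": 4.5}
    - {"dx": 0, "dy": 0, "dz": 0, "rx": 0, "ry": 0, "rz": 0, "gripper": 4.5}
    - {"dx": 0, "dy": 0, "dz": 0, "rx": 0, "ry": 0, "rz": 0, "gripper": 4.5}
    - {"dx": 0, "dy": 0, "dz": 0, "rx": 0, "ry": 0, "rz": 0, "gripper": 4.5}
    - {"dx": 0, "dy": 0, "dz": 0, "rx": 0, "ry": 0, "rz": 0, "gripper": 4.5}
    - {"dx": 0, "dy": 0, "dz": 0, "rx": 0, "ry": 0, "rz": 0, "gripper": 4.5}
  newtons: 25

```text
time: 7.93
tool_pos: [0.4375, -0.2025, 0.0224]
orientation: [0.7, 0.714, -0.0, -0.0]
force: [-3.0, 0.4, 6.9]
gripper_width: 0.527
finger_force: 25.0
```

```bash
python3 -c "
from h import *
s=r.observe();M=R.from_quat(s['orientation']).as_matrix();print(s['tool_pos'],np.degrees(np.arctan2(M[1,1],M[0,1])),s['gripper_width'],s['finger_force'],s['force'])"
```

```text
[ 0.43747166 -0.20247685  0.02236904] 1.1729806217300833 0.5271433394841175 24.98866081237793 [-2.98351811  0.4221425   6.94680445]
```

Request:
jog_arm:
  moves:
    - {"dx": 0, "dy": 0, "dz": 1.5, "rx": 0, "ry": 0, "rz": 0, "gripper": 4.5}
    - {"dx": 0, "dy": 0, "dz": 3, "rx": 0, "ry": 0, "rz": 0, "gripper": 4.5}
    - {"dx": 0, "dy": 0, "dz": 3.5, "rx": 0, "ry": 0, "rz": 0, "gripper": 4.5}
    - {"dx": 0, "dy": 0, "dz": 3.5, "rx": 0, "ry": 0, "rz": 0, "gripper": 4.5}
    - {"dx": 0, "dy": 0, "dz": 3.5, "rx": 0, "ry": 0, "rz": 0, "gripper": 4.5}
    - {"dx": 0, "dy": 0, "dz": 3.5, "rx": 0, "ry": 0, "rz": 0, "gripper": 4.5}
  newtons: 25

```text
time: 8.43
tool_pos: [0.4379, -0.202, 0.2084]
orientation: [0.7, 0.714, 0.0, 0.0]
force: [1.3, 0.4, -3.2]
gripper_width: 0.522
finger_force: 25.0
```

Request:
jog_arm:
  moves:
    - {"dx": 1.0, "dy": 2, "dz": 0, "rx": 0, "ry": 0, "rz": -1.1, "gripper": 4.5}
    - {"dx": 1.8, "dy": 3.6, "dz": 0, "rx": 0, "ry": 0, "rz": -1.1, "gripper": 4.5}
    - {"dx": 1.8, "dy": 3.6, "dz": 0, "rx": 0, "ry": 0, "rz": -1.1, "gripper": 4.5}
    - {"dx": 1.8, "dy": 3.7, "dz": 0, "rx": 0, "ry": 0, "rz": -1.1, "gripper": 4.5}
    - {"dx": 1.8, "dy": 3.7, "dz": 0, "rx": 0, "ry": 0, "rz": -1.1, "gripper": 4.5}
    - {"dx": 1.8, "dy": 3.7, "dz": 0, "rx": 0, "ry": 0, "rz": -1.1, "gripper": 4.5}
    - {"dx": 1.8, "dy": 3.7, "dz": 0, "rx": 0, "ry": 0, "rz": -1.1, "gripper": 4.5}
    - {"dx": 1.8, "dy": 3.7, "dz": 0, "rx": 0, "ry": 0, "rz": -1.1, "gripper": 4.5}
    - {"dx": 1.8, "dy": 3.7, "dz": 0, "rx": 0, "ry": 0, "rz": -1.1, "gripper": 4.5}
    - {"dx": 1.0, "dy": 2, "dz": 0, "rx": 0, "ry": 0, "rz": -1, "gripper": 4.5}
  newtons: 25

```text
time: 9.27
tool_pos: [0.6033, 0.1387, 0.2062]
orientation: [0.763, 0.647, 0.002, -0.001]
force: [1.0, 0.3, -3.1]
gripper_width: 0.527
finger_force: 25.0
```

```bash
cat > e.py <<'E'
from h import *
s=r.observe();M=R.from_quat(s['orientation']).as_matrix();print(s["time"],s['tool_pos'],np.degrees(np.arctan2(M[1,1],M[0,1])),M[:,2].round(3),s['gripper_width'],s['force'])
for c in ["scene","side","wrist"]:
    i=imaging.camera_info(c);im,D=imaging.grab_frame(c);X=cloud(i,D).reshape(-1,3);rgb=im.reshape(-1,3).astype(int)
    red=(rgb[:,0]>rgb[:,2]*1.35)&(np.hypot(X[:,0]-.6,X[:,1]-.132)<.13)
    pl=X[red&(X[:,2]>-.01)&(X[:,2]<.02)]
    if len(pl)>50: print(c,len(pl),cv2.minAreaRect((pl[:,:2]*1000).astype(np.float32)))
    cv2.imwrite(f"pics/e_{c}.png",im[:,:,::-1])
E
python3 e.py; python3 -c "
import cv2,numpy as np
a=cv2.imread('pics/e_scene.png')[90:330,200:480];b=cv2.imread('pics/e_wrist.png')
cv2.imwrite('pics/e_all.png',np.hstack([cv2.resize(a,(400,343)),cv2.resize(b,(400,343))]))"
```

```text
9.2667 [0.60325152 0.13866076 0.20621157] -9.419565318125722 [ 0.001  0.004 -1.   ] 0.5269867460705434 [ 0.97842379  0.34620234 -3.08880065]
scene 2082 ((601.6806640625, 133.00035095214844), (150.81124877929688, 151.94993591308594), 80.07866668701172)
side 2571 ((600.3789672851562, 128.44256591796875), (160.41468811035156, 151.06358337402344), 80.07064056396484)
wrist 4986 ((602.76123046875, 143.806396484375), (124.02325439453125, 149.42127990722656), 80.07018280029297)
```

View pics/e_all.png

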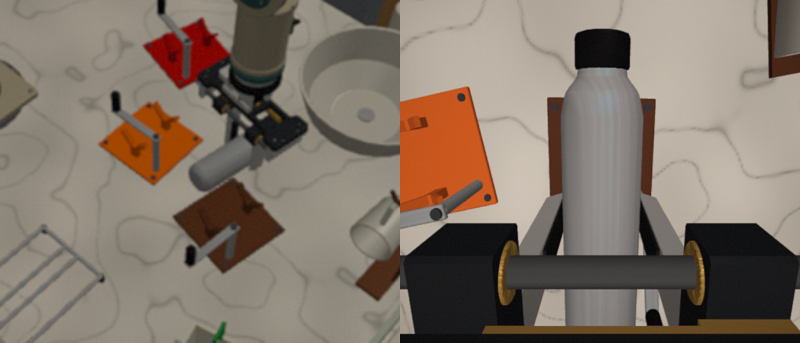

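The keeper points clear of the groove. The flask is held straight, with its cap towards the basin. I'll lower to just above the saddles.

Request:
jog_arm:
  moves:
    - {"dx": 0, "dy": 0, "dz": -2, "rx": 0, "ry": 0, "rz": -0.4, "gripper": 4.5}
    - {"dx": 0, "dy": 0, "dz": -3, "rx": 0, "ry": 0, "rz": 0, "gripper": 4.5}
    - {"dx": 0, "dy": 0, "dz": -3, "rx": 0, "ry": 0, "rz": 0, "gripper": 4.5}
    - {"dx": 0, "dy": 0, "dz": -2, "rx": 0, "ry": 0, "rz": 0, "gripper": 4.5}
    - {"dx": 0, "dy": 0, "dz": -1.5, "rx": 0, "ry": 0, "rz": 0, "gripper": 4.5}
    - {"dx": 0, "dy": 0, "dz": 0, "rx": 0, "ry": 0, "rz": 0, "gripper": 4.5}
    - {"dx": 0, "dy": 0, "dz": 0, "rx": 0, "ry": 0, "rz": 0, "gripper": 4.5}

```text
time: 10.0
tool_pos: [0.6015, 0.13, 0.0913]
orientation: [0.767, 0.641, -0.001, -0.0]
force: [0.8, -0.2, -2.1]
gripper_width: 0.526
finger_force: 25.0
```

```bash
cat > f.py <<'E'
from h import *
s=r.observe();M=R.from_quat(s['orientation']).as_matrix();print(s["time"],s['tool_pos'],np.degrees(np.arctan2(M[1,1],M[0,1])),M[:,2].round(3),s['gripper_width'],s['force'],s["wrist_torque"])
yaw=np.radians(-9.9);ex=np.array([np.cos(yaw),np.sin(yaw)]);ey=np.array([-ex[1],ex[0]]);o=np.array([.601,.132])
for c in ["scene","side"]:
    i=imaging.camera_info(c);im,D=imaging.grab_frame(c);C=cloud(i,D)
    q=nets.regions_of(c,"flask_mid")
    for m in q[:1]:
        P=C[m["mask"]];P=P[(P[:,2]>.04)];l=np.c_[(P[:,:2]-o)@ex,(P[:,:2]-o)@ey,P[:,2]]
        print(c,m["score"],len(P),"cradle frame 1/50/99%",np.percentile(l,[1,50,99],0).round(4).tolist())
    for q in nets.spot_point(c,"flask_mouth")[:1]:
        a=q["location"];w_=ray(i,a[0]*480,a[1]*640,s["tool_pos"][2]+.018);print("mouth",q["score"],(w_[:2]-o)@ex,(w_[:2]-o)@ey)
    cv2.imwrite(f"pics/f_{c}.png",cv2.resize(im[150:330,200:440,::-1],(640,480)))
E
python3 f.py
```

```text
10.0 [0.60154673 0.12999114 0.09134618] -10.207718234921353 [-0.002 -0.001 -1.   ] 0.5257412148634361 [ 0.76610457 -0.20541314 -2.05992281] [-0.06049557  0.02711555 -0.02980219]
scene 0.73 847 cradle frame 1/50/99% [[-0.0205, -0.0984, 0.0982], [0.0084, -0.0537, 0.1263], [0.0255, 0.0927, 0.1361]]
mouth 0.65 0.017875353321320356 -0.020037663931391936
side 0.55 1029 cradle frame 1/50/99% [[-0.0231, -0.0563, 0.0991], [-0.0037, 0.0461, 0.1263], [0.0222, 0.0978, 0.1348]]
mouth 0.96 0.005297329999579769 0.09898409311481045
```

Request:
jog_arm:
  moves:
    - {"dx": 0, "dy": 0.1, "dz": -1.2, "rx": 0, "ry": 0, "rz": 0, "gripper": 4.5}
    - {"dx": 0, "dy": 0, "dz": -1, "rx": 0, "ry": 0, "rz": 0, "gripper": 4.5}
    - {"dx": 0, "dy": 0, "dz": -0.6, "rx": 0, "ry": 0, "rz": 0, "gripper": 4.5}
    - {"dx": 0, "dy": 0, "dz": -0.4, "rx": 0, "ry": 0, "rz": 0, "gripper": 4.5}
    - {"dx": 0, "dy": 0, "dz": -0.4, "rx": 0, "ry": 0, "rz": 0, "gripper": 4.5}
    - {"dx": 0, "dy": 0, "dz": 0, "rx": 0, "ry": 0, "rz": 0, "gripper": 4.5}
  newtons: 15

```text
time: 10.8
tool_pos: [0.6018, 0.1324, 0.0547]
orientation: [0.767, 0.642, -0.001, -0.0]
force: [-0.3, 0.0, -2.6]
gripper_width: 0.53
finger_force: 15.0
```

Request:
jog_arm:
  moves:
    - {"dx": 0, "dy": 0, "dz": -0.2, "rx": 0, "ry": 0, "rz": 0, "gripper": 4.5}
    - {"dx": 0, "dy": 0, "dz": -0.2, "rx": 0, "ry": 0, "rz": 0, "gripper": 4.5}
    - {"dx": 0, "dy": 0, "dz": 0, "rx": 0, "ry": 0, "rz": 0, "gripper": 4.5}
  newtons: 15

```text
time: 11.05
tool_pos: [0.6016, 0.1326, 0.0532]
orientation: [0.767, 0.642, -0.0, -0.001]
force: [-4.8, -1.4, 12.2]
gripper_width: 0.527
finger_force: 15.0
```

Contact with 12 N up, so the flask is on the saddles. I'll ease the grip so that it settles, then check.

Request:
jog_arm:
  moves:
    - {"dx": -0.1, "dy": 0, "dz": -0.1, "rx": 0, "ry": 0, "rz": 0, "gripper": 4.5}
    - {"dx": 0, "dy": 0, "dz": 0, "rx": 0, "ry": 0, "rz": 0, "gripper": 4.5}
    - {"dx": 0, "dy": 0, "dz": 0, "rx": 0, "ry": 0, "rz": 0, "gripper": 4.5}
    - {"dx": 0, "dy": 0, "dz": 0, "rx": 0, "ry": 0, "rz": 0, "gripper": 4.5}
  newtons: 3

```text
time: 11.38
tool_pos: [0.6015, 0.1329, 0.0509]
orientation: [0.767, 0.642, 0.0, -0.0]
force: [-3.0, 0.6, 4.4]
gripper_width: 0.531
finger_force: 3.0
```

```bash
python3 f.py
```

```text
11.3833 [0.60151305 0.1328748  0.05094072] -10.09763710350909 [ 0.  0. -1.] 0.5311570735456028 [-3.03514012  0.60819805  4.43680181] [ 0.0606419   0.54310349 -0.00178287]
scene 0.83 731 cradle frame 1/50/99% [[-0.0179, -0.0958, 0.062], [0.0079, -0.052, 0.0901], [0.0266, 0.0946, 0.1005]]
mouth 0.91 -0.00724670608093839 0.10728533067609715
side 0.91 952 cradle frame 1/50/99% [[-0.0253, -0.047, 0.0594], [-0.0062, 0.0489, 0.0872], [0.0195, 0.0995, 0.096]]
mouth 0.78 0.0005394892788265006 0.10110518318612886
```

The flask top is at about 95 mm, it is centred along the groove, and its axis lies on the groove line, so it has settled. I'll release and go to the knob.

Request:
jog_arm:
  moves:
    - {"dx": 0, "dy": 0, "dz": 0, "rx": 0, "ry": 0, "rz": 0, "gripper": 7.4}
    - {"dx": 0, "dy": 0, "dz": 0, "rx": 0, "ry": 0, "rz": 0, "gripper": 7.4}
    - {"dx": 0, "dy": 0, "dz": 0, "rx": 0, "ry": 0, "rz": 0, "gripper": 7.4}
    - {"dx": 0, "dy": 0, "dz": 0, "rx": 0, "ry": 0, "rz": 0, "gripper": 7.4}
    - {"dx": 0, "dy": 0, "dz": 2, "rx": 0, "ry": 0, "rz": 0, "gripper": 7.4}
    - {"dx": 0, "dy": 0, "dz": 3.5, "rx": 0, "ry": 0, "rz": 0, "gripper": 7.4}
    - {"dx": 0, "dy": 0, "dz": 3.5, "rx": 0, "ry": 0, "rz": 0, "gripper": 7.4}
    - {"dx": 0, "dy": 0, "dz": 3.5, "rx": 0, "ry": 0, "rz": 0, "gripper": 7.4}
    - {"dx": 0, "dy": 0, "dz": 3.5, "rx": 0, "ry": 0, "rz": 0, "gripper": 7.4}
    - {"dx": 0, "dy": 0, "dz": 2, "rx": 0, "ry": 0, "rz": 0, "gripper": 7.4}

```text
time: 12.52
tool_pos: [0.603, 0.1326, 0.2345]
orientation: [0.767, 0.642, 0.002, 0.001]
force: [0.8, -0.6, 0.1]
gripper_width: 0.787
finger_force: 0.0
```

Request:
jog_arm:
  moves:
    - {"dx": 0.5, "dy": -2.2, "dz": 0, "rx": 0, "ry": 0, "rz": 1, "gripper": 5}
    - {"dx": 0.8, "dy": -3.5, "dz": 0, "rx": 0, "ry": 0, "rz": 1, "gripper": 5}
    - {"dx": 0.9, "dy": -3.5, "dz": 0, "rx": 0, "ry": 0, "rz": 1, "gripper": 5}
    - {"dx": 0.9, "dy": -3.5, "dz": 0, "rx": 0, "ry": 0, "rz": 1, "gripper": 5}
    - {"dx": 0.6, "dy": -2.7, "dz": 0, "rx": 0, "ry": 0, "rz": 1, "gripper": 5}
    - {"dx": 0, "dy": 0, "dz": 0, "rx": 0, "ry": 0, "rz": 0, "gripper": 5}
    - {"dx": 0, "dy": 0, "dz": 0, "rx": 0, "ry": 0, "rz": 0, "gripper": 5}

```text
time: 13.1
tool_pos: [0.6383, -0.024, 0.2303]
orientation: [0.739, 0.673, -0.0, 0.0]
force: [0.5, 1.3, -0.8]
gripper_width: 0.531
finger_force: 0.0
```

```bash
python3 c.py; python3 f.py
```

```text
[ 0.6382527  -0.02397677  0.23030063] [-0.23  0.61  0.38  1.53 -0.25  1.05  0.12]
tooly -5.3598382530103885 z [-0.    -0.001 -1.   ]
[0.64371776 0.04289404 0.40964223]
knob 755 [ 0.63756359 -0.01988113  0.1507845 ] [ 0.62956631 -0.02931545  0.13242852] [ 0.64549651 -0.01331825  0.15234244]
bar 3491 ((643.2193603515625, 31.659746170043945), (107.65044403076172, 17.629926681518555), 83.97157287597656)
0.9 231.6 321.216 [ 0.63788093 -0.01678797  0.14      ]
13.2 [ 0.6380948  -0.01995206  0.23010104] -5.054653180653492 [-0.001  0.001 -1.   ] 0.530819935792142 [-0.0235791   0.49696847 -0.07150112] [-0.09192752  0.10559206 -0.0039626 ]
scene 0.67 441 cradle frame 1/50/99% [[-0.0189, -0.1046, 0.0633], [0.005, 0.0504, 0.0883], [0.1392, 0.0985, 0.3717]]
mouth 0.74 0.08368549088740679 0.003545409502944391
side 0.94 1383 cradle frame 1/50/99% [[-0.0254, -0.086, 0.0614], [-0.008, 0.0186, 0.0882], [0.0198, 0.0991, 0.0964]]
mouth 0.91 -0.06689222890242982 0.2360834155082616
```

Aligned with the knob, and the flask is stable. I'll descend and grip.

Request:
jog_arm:
  moves:
    - {"dx": 0, "dy": -0.1, "dz": -3.5, "rx": 0, "ry": 0, "rz": 0, "gripper": 5}
    - {"dx": 0, "dy": 0, "dz": -3.5, "rx": 0, "ry": 0, "rz": 0, "gripper": 5}
    - {"dx": 0, "dy": 0, "dz": -2.8, "rx": 0, "ry": 0, "rz": 0, "gripper": 5}
    - {"dx": 0, "dy": 0, "dz": -1, "rx": 0, "ry": 0, "rz": 0, "gripper": 5}
    - {"dx": 0, "dy": 0, "dz": 0, "rx": 0, "ry": 0, "rz": 0, "gripper": 1.5}
    - {"dx": 0, "dy": 0, "dz": 0, "rx": 0, "ry": 0, "rz": 0, "gripper": 1.5}
    - {"dx": 0, "dy": 0, "dz": 0, "rx": 0, "ry": 0, "rz": 0, "gripper": 1.5}
    - {"dx": 0, "dy": 0, "dz": 0, "rx": 0, "ry": 0, "rz": 0, "gripper": 1.5}
    - {"dx": 0, "dy": 0, "dz": 0, "rx": 0, "ry": 0, "rz": 0, "gripper": 1.5}
    - {"dx": 0, "dy": 0, "dz": 0, "rx": 0, "ry": 0, "rz": 0, "gripper": 1.5}
  newtons: 10

```text
time: 14.33
tool_pos: [0.6384, -0.0223, 0.1239]
orientation: [0.738, 0.675, 0.0, 0.0]
force: [-2.5, 0.6, 5.0]
gripper_width: 0.186
finger_force: 10.0
```

Request:
jog_arm:
  moves:
    - {"dx": -1.21, "dy": 0.19, "dz": 0, "rx": 0, "ry": 0, "rz": -7, "gripper": 1.5}
    - {"dx": -1.18, "dy": 0.33, "dz": 0, "rx": 0, "ry": 0, "rz": -7, "gripper": 1.5}
    - {"dx": -1.13, "dy": 0.47, "dz": 0, "rx": 0, "ry": 0, "rz": -7, "gripper": 1.5}
    - {"dx": -1.06, "dy": 0.61, "dz": 0, "rx": 0, "ry": 0, "rz": -7, "gripper": 1.5}
    - {"dx": -0.98, "dy": 0.73, "dz": 0, "rx": 0, "ry": 0, "rz": -7, "gripper": 1.5}
    - {"dx": -0.88, "dy": 0.85, "dz": 0, "rx": 0, "ry": 0, "rz": -7, "gripper": 1.5}
    - {"dx": -0.77, "dy": 0.95, "dz": 0, "rx": 0, "ry": 0, "rz": -7, "gripper": 1.5}
    - {"dx": -0.65, "dy": 1.03, "dz": 0, "rx": 0, "ry": 0, "rz": -7, "gripper": 1.5}
    - {"dx": -0.52, "dy": 1.11, "dz": 0, "rx": 0, "ry": 0, "rz": -7, "gripper": 1.5}
    - {"dx": 0, "dy": 0, "dz": 0, "rx": 0, "ry": 0, "rz": 0, "gripper": 1.5}
  newtons: 10

```text
time: 15.17
tool_pos: [0.5544, 0.0425, 0.1237]
orientation: [0.982, 0.189, 0.001, -0.001]
force: [-2.4, -0.3, 6.5]
gripper_width: 0.187
finger_force: 10.0
```

Request:
jog_arm:
  moves:
    - {"dx": -0.38, "dy": 1.16, "dz": 0, "rx": 0, "ry": 0, "rz": -7, "gripper": 1.5}
    - {"dx": -0.24, "dy": 1.2, "dz": 0, "rx": 0, "ry": 0, "rz": -7, "gripper": 1.5}
    - {"dx": -0.09, "dy": 1.22, "dz": 0, "rx": 0, "ry": 0, "rz": -7, "gripper": 1.5}
    - {"dx": 0.06, "dy": 1.22, "dz": 0, "rx": 0, "ry": 0, "rz": -7, "gripper": 1.5}
    - {"dx": 0.1, "dy": 0.6, "dz": 0, "rx": 0, "ry": 0, "rz": 0, "gripper": 1.5}
    - {"dx": 0.05, "dy": 0.3, "dz": 0, "rx": 0, "ry": 0, "rz": 0, "gripper": 1.5}
    - {"dx": 0, "dy": 0, "dz": 0, "rx": 0, "ry": 0, "rz": 0, "gripper": 1.5}
    - {"dx": 0, "dy": 0, "dz": 0, "rx": 0, "ry": 0, "rz": 0, "gripper": 1.5}
  newtons: 10

```text
time: 15.83
tool_pos: [0.5496, 0.0938, 0.1236]
orientation: [0.999, -0.054, 0.001, 0.002]
force: [-2.5, -6.8, 6.0]
gripper_width: 0.187
finger_force: 10.0
```

The stop is reached, with −6.8 N resisting. I'll release, rise and verify.

Request:
jog_arm:
  moves:
    - {"dx": 0, "dy": 0, "dz": 0, "rx": 0, "ry": 0, "rz": 0, "gripper": 5}
    - {"dx": 0, "dy": 0, "dz": 0, "rx": 0, "ry": 0, "rz": 0, "gripper": 5}
    - {"dx": 0, "dy": 0, "dz": 0, "rx": 0, "ry": 0, "rz": 0, "gripper": 5}
    - {"dx": 0, "dy": 0, "dz": 2, "rx": 0, "ry": 0, "rz": 0, "gripper": 5}
    - {"dx": 0, "dy": 0, "dz": 3.5, "rx": 0, "ry": 0, "rz": 0, "gripper": 5}
    - {"dx": 0, "dy": 0, "dz": 3.5, "rx": 0, "ry": 0, "rz": 0, "gripper": 5}
    - {"dx": -2.5, "dy": 0, "dz": 3, "rx": 0, "ry": 0, "rz": 0, "gripper": 5}
    - {"dx": -3, "dy": 0, "dz": 2, "rx": 0, "ry": 0, "rz": 0, "gripper": 5}
    - {"dx": -3, "dy": 0, "dz": 0, "rx": 0, "ry": 0, "rz": 0, "gripper": 5}
    - {"dx": 0, "dy": 0, "dz": 0, "rx": 0, "ry": 0, "rz": 0, "gripper": 5}

```text
time: 16.67
tool_pos: [0.4595, 0.0981, 0.2629]
orientation: [0.999, -0.053, -0.002, -0.002]
force: [-0.3, 0.8, -0.4]
gripper_width: 0.532
finger_force: 0.0
```

```bash
python3 c.py; python3 f.py; python3 -c "
import cv2,numpy as np
a=cv2.imread('pics/f_scene.png');b=cv2.imread('pics/w1.png');c=cv2.imread('pics/f_side.png')
cv2.imwrite('pics/fin.png',np.hstack([cv2.resize(x,(400,300)) for x in (a,b)]))"
```

```text
[0.45946108 0.09813585 0.26290577] [-0.97  0.46  1.02  1.94 -0.47  1.01 -1.41]
tooly -96.06798052892906 z [-0.004  0.004 -1.   ]
[0.52529438 0.09118034 0.44199575]
knob 631 [0.54789218 0.09467921 0.15097973] [0.53985907 0.08681124 0.13740017] [0.55603691 0.10254861 0.1527841 ]
bar 1950 ((578.6490478515625, 89.3777084350586), (16.37320899963379, 79.03306579589844), 80.75402069091797)
0.97 96.72 316.288 [0.55023782 0.09339159 0.14      ]
0.73 397.776 308.48 [0.32397985 0.12443906 0.14      ]
16.7667 [0.46412429 0.09868588 0.26281706] -95.99102987398084 [ 0.001  0.002 -1.   ] 0.5362864170503775 [ 0.01255795 -0.53493297  0.27973399] [ 0.010435    0.16414887 -0.03950594]
scene 0.7 1241 cradle frame 1/50/99% [[-0.0198, -0.0952, 0.0601], [0.0089, -0.0061, 0.0898], [0.0258, 0.0964, 0.1102]]
mouth 0.97 0.09891711208352523 -0.015924629960192404
side 0.81 1233 cradle frame 1/50/99% [[-0.0257, -0.0856, 0.0617], [-0.0078, 0.0293, 0.0879], [0.0187, 0.0993, 0.0974]]
```

View pics/fin.png

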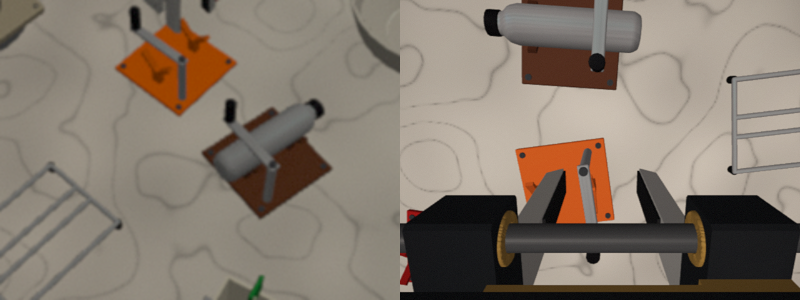

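The flask lies in the brown cradle with its cap towards the basin. The keeper is straight across it, with the knob at (0.548,0.095) matching the expected stop position. The arm is clear.

```bash
python3 -c "
from station import job_done
print(job_done())"
```

```text
the job is handed in; nothing more can be done
None
```

I swung the keeper aside, laid the flask in the rusty cradle's groove with its neck towards the basin, and swung the keeper back across it to its stop. The caddy and tumbler were left alone, and I handed the job in at about 17 s.

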